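Bring a freshly painted pulley to rest over the drip pan on a drying rail

ROBOT

A 6-joint arm with a two-finger parallel gripper is mounted at the origin on the work surface. World frame = base frame: x ahead of the robot, y to its left, z up, the work surface at z = 0. Lengths are in m, angles in degrees, forces in N, time in s.
With the tool pointing down it reaches from about 0.4 to 0.825 m from the base axis. Payload 7 kg.
Tool frame: the origin (TCP) lies midway between the tips of the shut fingers; the grasp point (between the pads) lies 19 mm behind it; z points along the fingers, y is the direction in which the jaws open and shut (so a half turn about z gives the same grasp; the last joint's range is limited). The gripper opens to 88 mm and grips with 3 to 60 N. Pads are 19 mm wide; open, the fingers measure 130 mm over their backs; the gripper's body (78 mm by 193 mm) begins 47 mm behind the grasp point.
Start: joints at [16.507, 20.546, 0.682, 0, -70.136, -16.507], TCP at [0.675, -0, 0.227] pointing down, gripper open.
Joint ranges: [-176.03, 176.03], [-82.01, 121.73], [-58.28, 71.71], [-173.87, 95.51], [-174.79, -0.11], [-173.66, 173.66]. Speed limits (degrees/s): [136.94, 136.94, 172.46, 180, 180, 180].

INTERFACE

Orientations are given as a 3x3 rotation matrix whose columns are the frame's x, y, z axes.
In Python, from rig import robot gives the robot as it stands. Calls block until the motion is done:
- robot.goto(position, orientation): joint-space move of the TCP to a pose.
- robot.servo_line(position, ori=None, speed=0.15): straight line of the TCP; ori=None keeps the orientation; speed is the mean speed in m/s.
- robot.movej(angles): joint-space move.
- robot.move_gripper(opening): opening from 0.0 (shut) to 1.0 (fully open); the grip force is fixed at half the most; returns when the fingers have stopped.
- robot.dwell(seconds).
- robot.ik(position, orientation): joint angles nearest the present ones, or None.
- robot.grab_frame(name): name is "scene" or "side" or "wrist"; returns (picture, depth): 400x640x3 uint8, red, green, blue; 400x640 float32, m along the optical axis (not along the pixel's ray), 0 where there is no reading.
- robot.camera_info(name): a dict with "vfov" (degrees; the focal length in pixels is half the picture's height over the tangent of half this angle, whatever the lens; pixels are square), "cx", "cy" (the principal point, pixels), "view" (4x4, takes a point from world to camera coordinates); the wrist camera has in their place "T_tool_cam" (4x4, takes a point from camera to tool coordinates, whose origin is the TCP and whose axes are the flange's). Camera axes: x right, y down, z forward; pixel columns grow to the right and rows downward; lengths in m; the calibration is good to about 2 mm. A picture is of the moment at which its call begins: read the wrist's pose just before it. camera_info takes no time and is no camera call.
A pose or a line that the arm cannot do raises robot.Unreachable and nothing moves.
- robot.job_done(): hands the job in, once; it reports no verdict.
Readings, each from a call of its own:
- robot.read_t(): time.
- robot.read_qpos(): joint angles.
- robot.read_qvel(): joint speeds.
- robot.read_effort(): joint torques, N m.
- robot.read_position(): TCP position.
- robot.read_tcp_rot(): TCP orientation.
- robot.read_force(): force on the tool from outside, world axes, zero at the start.
- robot.read_ft_torque(): the same for the moment, N m.
- robot.read_grip_width(): opening from 0.0 (shut) to 1.0 (fully open).
Only numpy, scipy, OpenCV 4.12 (cv2) and the standard library are available. Lean on these libraries where they do the work, as an engineer would, in place of code of your own. Each camera call takes 0.05 s, during which the arm holds its last target. There are 200 camera calls.

TASK

A freshly painted belt pulley hangs from a trolley at one end of the drying rail, its hanger held back to the side by a slide bolt. Draw the bolt back, move the trolley by its grip along the rail until the pulley hangs over the round drip pan, and leave it there, let go and hanging still, so that it drips into the middle of the pan. The paint is wet: touch neither the pulley nor its hanger, never let it swing wildly, and leave the other things on the bench where they are.

Things in the scene. Friction and masses are not known exactly. Their poses are not given: they have to be found in the camera images.
- rail: Drying rail across the bench: square aluminium profile, 30 mm thick, 1020 mm long, top 298 mm above the bench, on two uprights. Origin on the bench under the rail's middle; x across the rail, away from the robot; y along the rail, to the robot's left, starting from the parking end; z up. Fixed, but placed anew each time, turned up to 0.1 rad; trolley, hanger and bolt go with it
- trolley (a joint): position of the trolley along the rail (m), growing along the rail's y. 0: against the stop at the parking end (280 mm from the rail's middle, -y side), where it starts; 0.56: other stop. The trolley (500 g) rolls with about 4 N of drag: it stays where it is left, and the swinging pulley does not drag it along
- trolley_grip (a point): centre of the upright black grip block on top of the trolley, 343 mm above the bench. The block is 18 mm wide along the rail, 44 mm across it, its top 359 mm above the bench; around its foot lies the trolley's flat top plate (74 mm along, 78 mm across the rail), 313 mm above the bench
- hanger (a joint): swing (rad) of hanger and pulley about a bearing on the trolley straight below the grip block, 300 mm above the bench, axis along the rail's x; 0 plumb, + with the pulley on the +y side; held at -0.24 by the bolt. Swings along the rail as a pendulum of 227 mm (0.96 s), halving in about a minute; with trolley acceleration a along y: ang. acc. = -(9.81 angle + a)/0.227
- pulley_center (a point): centre of the belt pulley (grey, 80 mm diameter, 32 mm thick, axis across the rail) on the hook of the hanger: a steel stirrup round the rail, 90 mm wide across it, with an 8 mm rod below. 225 mm below the pivot; lowest point 35 mm above the bench when plumb. Hanger and pulley together 600 g, differing from run to run; the period does not change
- bolt (a joint): travel of the slide bolt (m): 0 shut, its tip reaching across the path of the hanger rod; 0.05 fully drawn. It moves straight to the rail's -x, towards the robot. The rod comes free at about 0.025. About 3 N of drag; it stays where it is left
- bolt_grip (a point): grip point of the bolt: upright black pin, 15 mm thick, on the bolt's rear end on the robot's side of the rail, 112 mm before the rail's middle line when shut. This point is 182 mm above the bench, the pin's top 194 mm, the 12 mm bolt itself 150 mm. The bolt's guide on its post begins 29 mm nearer to the rail, top 163 mm above the bench
- pan: round steel drip pan, 130 mm across the rim, 18 mm high, fixed on the bench under the rail, with its centre on the rail's line (within 3 mm), from 70 mm before the rail's middle to 220 mm beyond it as seen from the parking end. Origin: centre of its underside
- spray_can: spray can standing behind the rail, 66 mm diameter, 190 mm high; bystander. Origin: centre of its underside
- parts_tray: rectangular open parts tray, blue, 110 x 160 mm, 35 mm high, between the robot and the rail; bystander. Origin: centre of its underside
- hammer: hammer lying behind the rail; bystander, about 260 mm long. Origin: about the middle of it
- wrench: open-ended wrench lying between the robot and the rail; bystander, about 180 mm long. Origin: about the middle of it
- screwdriver: screwdriver lying behind the rail; bystander, about 200 mm long. Origin: about the middle of it
- hub: dark steel hub flange, 72 mm diameter, 42 mm high, on the left between robot and rail; bystander. Origin: centre of its underside

How it is judged (in metres and radians):
On the way, in this order (a step that is already met when the one before it is completed fails the run):
1. the bolt is drawn and the hanger swings free (value of joint bolt above 0.035 m), for 0.1 s.
2. the pulley hangs still over the drip pan for a second (value of joint hanger between -0.07 and 0.07 rad and horizontal distance between pulley_center and pan below 0.025 m), for 1 s.
At the end, for the whole second after the job is handed in: The bolt is drawn, the pulley's centre stays within 25 mm of the pan's centre (seen from above) and its swing within 0.07 rad of plumb, and the robot has let go of everything (all of step 2 and value of joint bolt above 0.03 m); the robot touches nothing.
It fails at once if the robot touches the wet pulley or its hanger (contact force between hanger and the fingers above 0.5 N or contact force between hanger and the arm above 0.5 N).
It fails at once if the pulley swings wildly (more than 0.5 rad from plumb) (value of joint hanger above 0.5 rad or value of joint hanger below -0.5 rad).
It fails at once if a bystander on the bench is pushed away by more than 30 mm or knocked over (distance of any of spray_can, parts_tray, hammer, wrench, screwdriver, hub from where it was at the start of the episode above 0.03 m or angle between spray_can's own z axis and vertical above 0.5 rad).
It also fails if it takes over 43 s, if anything falls off the work surface, if the arm or the gripper's body presses on something with over 40 N, if the wrist force passes 120 N, or if a joint passes its speed limit or range.

## Working session

There is one attempt and no reset: what is moved stays moved. The work goes in short steps, each a Python script; the robot and the scene stay as the last script left them, time stands still between calls to the robot, and variables do not carry over. Pictures are saved under pics/ and viewed, about 8 in all and at most 12, crops included, and the job is handed in when it is done.

```bash
mkdir -p pics; ls
python3 - <<'E'
from rig import robot
import cv2,numpy as np
for n in ("scene","side"):
    p,d=robot.grab_frame(n); c=robot.camera_info(n)
    cv2.imwrite(f"pics/{n}0.png",p[:,:,::-1]); np.savez(f"{n}0.npz",p=p,d=d)
    print(n,c["vfov"],c["cx"],c["cy"],np.round(np.linalg.inv(c["view"]),3).tolist(),(d>0).mean())
print(robot.camera_info("wrist")); print(robot.read_t(), robot.read_tcp_rot())
E
```

```text
pics
scene 50.84411211084087 313.12151798904756 200.56241761064274 [[-0.982, 0.161, -0.095, 0.694], [0.187, 0.842, -0.507, 0.658], [-0.001, -0.515, -0.857, 1.26], [0.0, 0.0, 0.0, 1.0]] 0.99608984375
side 44.03556825557704 325.670901325922 208.23708793705504 [[-0.948, -0.185, 0.26, 0.177], [-0.319, 0.558, -0.766, 1.204], [-0.003, -0.809, -0.588, 1.13], [0.0, 0.0, 0.0, 1.0]] 0.99587109375
{'vfov': 59.088560062507234, 'cx': 320.4804745815628, 'cy': 197.26821823831378, 'T_tool_cam': array([[-5.52070456e-04, -9.55812755e-01, -2.93975633e-01,
         7.99186279e-02],
       [ 9.99999832e-01, -5.80378599e-04,  9.05824928e-06,
         1.80799384e-04],
       [-1.79275156e-04, -2.93975578e-01,  9.55812914e-01,
        -1.58784006e-01],
       [ 0.00000000e+00,  0.00000000e+00,  0.00000000e+00,
         1.00000000e+00]])}
0.1 [[-1.76118937e-04 -9.99998872e-01 -1.49171435e-03]
 [-9.99999978e-01  1.76288510e-04 -1.13545547e-04]
 [ 1.13808391e-04  1.49169432e-03 -9.99998881e-01]]
```

View pics/scene0.png

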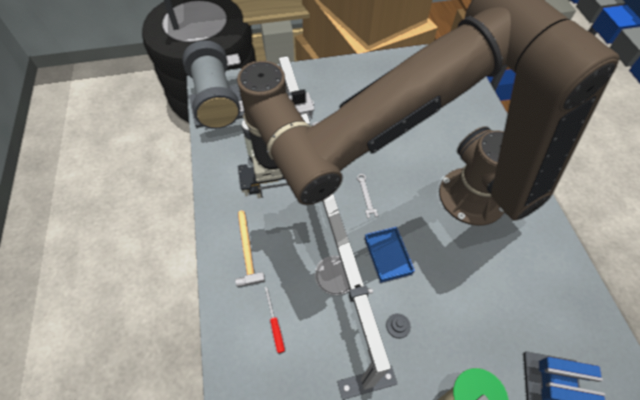

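View pics/side0.png

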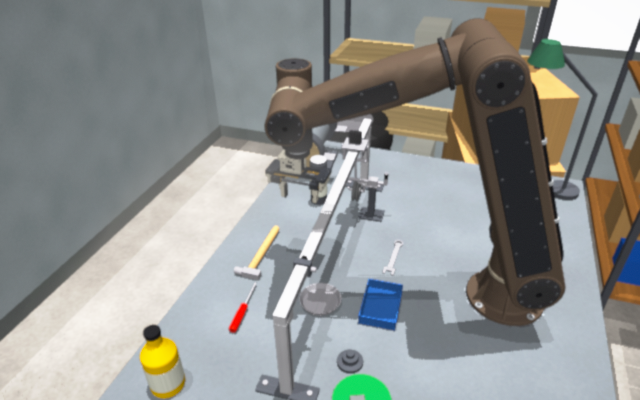

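The scene view shows the rail running from (285,60) to (380,370), with the pan at (335,275). The side view shows the grip block at (355,138), the bolt pin near (385,178), the pan at (322,298), and what may be the spray can top at (318,160). Next I deproject the depth to get positions.

```bash
cat > h.py <<'E'
import numpy as np, cv2
from rig import robot
def cloud(d,c,T=None):
    H,W=d.shape; f=H/2/np.tan(np.radians(c["vfov"]/2))
    u,v=np.meshgrid(np.arange(W),np.arange(H))
    P=np.stack([(u-c["cx"])/f*d,(v-c["cy"])/f*d,d],-1)
    T=np.linalg.inv(c["view"]) if T is None else T
    P=P@T[:3,:3].T+T[:3,3]; P[d<=0]=np.nan
    return P
def wrist(name):
    T=np.eye(4);T[:3,:3]=robot.read_tcp_rot();T[:3,3]=robot.read_position()
    c=robot.camera_info("wrist");p,d=robot.grab_frame("wrist")
    cv2.imwrite(f"pics/{name}.png",p[:,:,::-1])
    return p,cloud(d,c,T@c["T_tool_cam"])
E
python3 - <<'E'
from h import *
for n in("scene","side"):
    z=np.load(n+"0.npz");P=cloud(z["d"],robot.camera_info(n));p=z["p"].astype(int)
    X,Y,Z=P[...,0],P[...,1],P[...,2]
    b=(abs(Z)<.01)&(X>.3)&(X<.8)&(abs(Y)<.4); print(n,"bench z",np.median(Z[b]),Z[b].std())
    m=(abs(Z-.298)<.006)&(X>.3)&(X<.9)&(abs(Y)<.6)&(p.min(2)>150)
    q=P[m]
    vx,vy,x0,y0=cv2.fitLine(q[:,:2].astype(np.float32),cv2.DIST_HUBER,0,.005,.005).ravel()
    if vy<0:vx,vy=-vx,-vy
    r=(q[:,0]-x0)*vy-(q[:,1]-y0)*vx; k=abs(r)<.02
    s=(q[k,0]-x0)*vx+(q[k,1]-y0)*vy
    print(" rail n",k.sum(),"yaw",np.arctan2(-vx,vy),"pt",x0,y0,"off",np.percentile(r[k],[2,50,98]),"ends",[(x0+t*vx,y0+t*vy) for t in(s.min(),s.max())],np.median(q[k,2]))
    dark=p.max(2)<70
    g=(abs(Z-.359)<.005)&dark&(Y<0)&(X>.4)&(X<.75)
    print(" grip",g.sum(),np.median(P[g],0) if g.any() else 0, np.argwhere(g).mean(0))
    g=(abs(Z-.19)<.012)&dark&(Y<0)&(X>.35)&(X<.65)
    print(" pin",g.sum(),np.median(P[g],0) if g.any() else 0, np.argwhere(g).mean(0), P[g].std(0) if g.any() else 0)
    g=(Z>.008)&(Z<.026)&(X>.4)&(X<.75)&(abs(Y)<.45)
    lab=cv2.connectedComponentsWithStats(g.astype(np.uint8))
    for i in range(1,lab[0]):
        if lab[2][i,4]>60:
            c=P[lab[1]==i];print("  low",lab[2][i].tolist(),np.round(np.median(c,0),3),np.round(c.min(0),3),np.round(c.max(0),3))
    g=(abs(Z-.19)<.006)&(X>.5)&(X<.95)&(abs(Y)<.5); print(" z190",g.sum(),np.median(P[g],0) if g.any() else 0)
E
```

```text
scene bench z 0.0005354419111004427 0.002925167449752601
 rail n 2201 yaw 0.060790736 pt 0.5345155 0.24296206 off [-1.46019262e-02 -3.64974421e-05  1.45229377e-02] ends [(np.float64(0.5788438019331237), np.float64(-0.4853345146403364)), (np.float64(0.5167542543731265), np.float64(0.5347723483214049))] 0.2978940341703178
 grip 47 [ 0.56712862 -0.24861392  0.35826184] [ 92.74468085 298.12765957]
 pin 0 0 [nan nan] 0
  low [315, 256, 35, 39, 189] [0.565 0.176 0.015] [0.505 0.135 0.008] [0.601 0.264 0.025]
  low [271, 305, 15, 49, 228] [0.74  0.355 0.022] [0.726 0.259 0.011] [0.75  0.399 0.026]
  low [387, 315, 11, 23, 125] [0.411 0.389 0.013] [0.401 0.354 0.008] [0.424 0.419 0.026]
 z190 188 [ 0.82261005 -0.44120504  0.19003405]
side bench z -8.304986321761021e-05 0.0030375158449527746
 rail n 1995 yaw 0.06337996 pt 0.5394748 0.14750874 off [-0.01479745 -0.00070379  0.01441142] ends [(np.float64(0.5794632609753214), np.float64(-0.48257870005302506)), (np.float64(0.5147022480132698), np.float64(0.5378428148809469))] 0.2975620821953965
 grip 19 [ 0.55982805 -0.24388726  0.35698137] [132.73684211 355.57894737]
 pin 4 [ 0.45339329 -0.27859926  0.18457662] [176.5 385.5] [0.00178123 0.00261809 0.00178531]
  low [359, 209, 24, 12, 91] [ 0.496 -0.268  0.01 ] [ 0.453 -0.312  0.008] [ 0.54  -0.242  0.025]
  low [299, 283, 42, 32, 261] [0.543 0.171 0.015] [0.473 0.137 0.008] [0.601 0.269 0.023]
  low [228, 291, 24, 42, 229] [0.737 0.353 0.021] [0.724 0.243 0.008] [0.75  0.402 0.026]
  low [337, 350, 9, 19, 77] [0.413 0.4   0.013] [0.401 0.361 0.008] [0.423 0.419 0.025]
 z190 157 [ 0.72210726 -0.30987687  0.1891559 ]<stdin>:17: RuntimeWarning: Mean of empty slice.
  ret = um.true_divide(
```

Both views agree on the rail: origin about (0.5475, 0.026), yaw about 0.062, length 1.02 m. The pin also lies 112 mm before the rail line, as it should. I'll lift clear, look at the pan with the wrist camera, then hover over the pin.

```bash
cat >> h.py <<'E'
O=np.array([.5475,.026]);YAW=.062
c_,s_=np.cos(YAW),np.sin(YAW)
RX=np.array([c_,s_]);RY=np.array([-s_,c_])
def W(x,y,z): return np.append(O+x*RX+y*RY,z)
def rail(P): 
    d=P[...,:2]-O; return np.stack([d@RX,d@RY,P[...,2]],-1)
R=np.array([[-c_,-s_,0],[-s_,c_,0],[0,0,-1]]).T
E
python3 - <<'E'
from h import *
def T(s): print(s,round(robot.read_t(),2))
p=robot.read_position(); robot.servo_line([p[0],p[1],.46],speed=.35);T("up")
robot.goto(W(-.10,.13,.45),R);T("pan")
p,P=wrist("pan");np.savez("pan.npz",p=p,P=P)
robot.goto(W(-.112,-.298,.28),R);T("pin")
p,P=wrist("pin");np.savez("pin.npz",p=p,P=P)
a=cv2.imread("pics/pan.png");b=cv2.imread("pics/pin.png")
cv2.imwrite("pics/both.png",cv2.resize(np.vstack([a,b]),(480,600)))
E
```

```text
up 0.92
pan 2.64
pin 4.38
```

View pics/both.png

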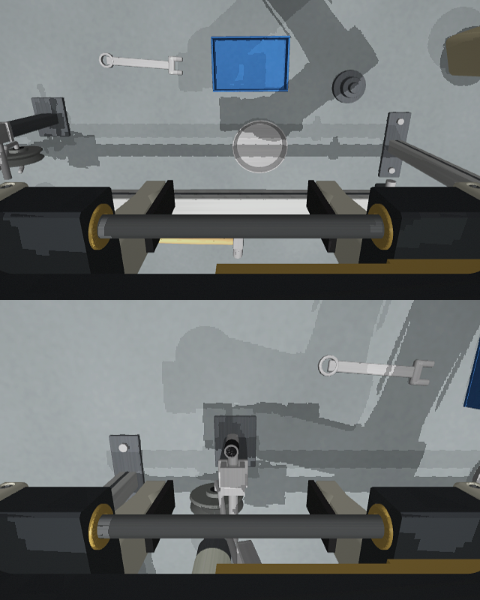

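The pan view shows the whole pan, round (347,196) in full-size pixels. The pin view shows the pin near (308,200), with the bolt and guide below it, the pulley beside it and the spray can behind.

Run:
```python
from h import *
z=np.load("pan.npz");P=rail(z["P"])
m=(P[...,2]>.009)&(P[...,2]<.026)&(abs(P[...,0])<.08)&(abs(P[...,1]-.14)<.13)
q=P[m];print("pan n",m.sum(),np.round([q.min(0),q.max(0)],3))
(cx,cy),r=cv2.minEnclosingCircle(q[:,:2].astype(np.float32));print("encl",cx,cy,r)
A=np.c_[2*q[:,:2],np.ones(len(q))];s=np.linalg.lstsq(A,(q[:,:2]**2).sum(1),rcond=None)[0];print("lsq",s[:2],np.sqrt(s[2]+s[0]**2+s[1]**2))
m=(abs(P[...,2]-.298)<.005)&(abs(P[...,0])<.03);q=P[m];print("rail edge x",np.percentile(q[:,0],[1,50,99]),len(q))
z=np.load("pin.npz");P=rail(z["P"])
m=(P[...,2]>.172)&(P[...,2]<.2)&(abs(P[...,0]+.112)<.03)&(abs(P[...,1]+.298)<.03)
q=P[m];print("pin",m.sum(),np.round([q.min(0),np.median(q,0),q.max(0)],4))
t=q[q[:,2]>.191];print("top",len(t),t.mean(0),np.ptp(t,axis=0))
```

```text
pan n 985 [[-0.063  0.111  0.009]
 [ 0.064  0.239  0.022]]
encl 0.00047758902655914426 0.1742449253797531 0.06459051370620728
lsq [1.22617964e-04 1.74158449e-01] 0.06065400884451907
rail edge x [-0.01574185 -0.00647011  0.00710997] 4572
pin 436 [[-0.1198 -0.3142  0.1721]
 [-0.1148 -0.3065  0.1942]
 [-0.1051 -0.2995  0.197 ]]
top 318 [-0.11289144 -0.30665406  0.19449119] [0.01451809 0.01468502 0.00602306]
```

```bash
cat >> h.py <<'E'
W0=6.574
def angle(n):
    """n wrist frames while holding the trolley -> t, angle"""
    out=[]
    for _ in range(n):
        t=robot.read_t();T=np.eye(4);T[:3,:3]=robot.read_tcp_rot();T[:3,3]=robot.read_position()
        p,d=robot.grab_frame("wrist");P=rail(cloud(d,robot.camera_info("wrist"),T@robot.camera_info("wrist")["T_tool_cam"]))
        ty=rail(T[:3,3])[1]
        m=(P[...,2]>.028)&(P[...,2]<.13)&(abs(P[...,0])<.022)&(abs(P[...,1]-ty)<.16)
        q=P[m]
        if m.sum()<50: out.append((t,np.nan,m.sum(),0,0));continue
        lo,hi=np.percentile(q[:,1],[2,98]);out.append((t,np.arctan2((lo+hi)/2-ty,.300-np.median(q[:,2])),m.sum(),hi-lo,np.median(q[:,2])))
    return np.array(out),p
def fit(o):
    k=np.isfinite(o[:,1]);t=o[k,0];t0=t[-1]
    A=np.c_[np.cos(W0*(t-t0)),np.sin(W0*(t-t0)),np.ones(len(t))]
    s,_,_,_=np.linalg.lstsq(A,o[k,1],rcond=None);res=o[k,1]-A@s
    return t0,s,res.std()   # angle=s0 cos+s1 sin+s2
E
python3 - <<'E'
from h import *
def T(s): print(s,round(robot.read_t(),2),np.round(rail(robot.read_position()),4),np.round(robot.read_force(),1),robot.read_grip_width())
robot.servo_line(W(-.1129,-.3067,.163),R,speed=.15);T("down")
robot.move_gripper(0);T("shut")
robot.servo_line(W(-.1129-.046,-.3067,.163),R,speed=.12);T("pulled")
robot.move_gripper(.5);T("open")
robot.servo_line(W(-.159,-.3067,.26),R,speed=.3)
p,P=wrist("bolt");P=rail(P)
m=(P[...,2]>.185)&(P[...,2]<.2)&(abs(P[...,0]+.14)<.06)&(abs(P[...,1]+.3067)<.03);q=P[m];print("pin now",m.sum(),q.mean(0))
E
```

```text
down 5.36 [-0.1122 -0.3068  0.1639] [ 0.4  0.4 -0.3] 1.004842795292043
shut 6.52 [-0.1129 -0.3067  0.163 ] [-0.  -0.2  0.4] 0.15294718185826295
pulled 7.05 [-0.1599 -0.3067  0.163 ] [-2.6 -0.3  1.2] 0.1530630343203944
open 7.78 [-0.1588 -0.3067  0.163 ] [-0.   0.5 -0.5] 0.49898192076787484
pin now 424 [-0.16034994 -0.30681651  0.19354298]
```

The bolt is drawn about 47 mm. Next I grip the trolley and measure the swing.

Run:
```python
from h import *
def T(s): print(s,round(robot.read_t(),2),np.round(rail(robot.read_position()),4),np.round(robot.read_force(),1),robot.read_grip_width())
robot.servo_line(W(-.159,-.3067,.41),R,speed=.35)
robot.servo_line(W(0,-.28,.41),R,speed=.3)
robot.servo_line(W(0,-.28,.324),R,speed=.2);T("at grip")
robot.move_gripper(0);T("shut")
o,p=angle(22);print(np.round(o,3));print(fit(o));T("")
cv2.imwrite("pics/grip.png",p[:,:,::-1])
```

```text
at grip 10.15 [-2.000e-04 -2.806e-01  3.255e-01] [ 1.1 -0.4  0.7] 0.49800060990322864
shut 10.7 [ 2.000e-04 -2.801e-01  3.246e-01] [-0.4 -0.1  3.5] 0.20490095200000955
[[ 1.070e+01 -1.450e-01  7.100e+02  7.100e-02  1.030e-01]
 [ 1.075e+01 -6.000e-02  7.900e+02  7.400e-02  9.600e-02]
 [ 1.080e+01  2.000e-02  8.420e+02  7.400e-02  9.400e-02]
 [ 1.085e+01  1.030e-01  7.840e+02  7.200e-02  9.900e-02]
 [ 1.090e+01  2.440e-01  7.830e+02  4.300e-02  1.040e-01]
 [ 1.095e+01  2.740e-01  8.980e+02  5.000e-02  1.060e-01]
 [ 1.100e+01  2.940e-01  9.650e+02  5.300e-02  1.070e-01]
 [ 1.105e+01  2.950e-01  9.620e+02  5.200e-02  1.070e-01]
 [ 1.110e+01  2.770e-01  8.940e+02  5.000e-02  1.060e-01]
 [ 1.115e+01  2.430e-01  7.880e+02  4.400e-02  1.040e-01]
 [ 1.120e+01  1.040e-01  7.820e+02  7.300e-02  9.900e-02]
 [ 1.125e+01  2.400e-02  8.450e+02  7.400e-02  9.500e-02]
 [ 1.130e+01 -5.500e-02  8.060e+02  7.400e-02  9.600e-02]
 [ 1.135e+01 -1.370e-01  7.100e+02  7.300e-02  1.030e-01]
 [ 1.140e+01 -2.600e-01  8.090e+02  4.600e-02  1.050e-01]
 [ 1.145e+01 -2.870e-01  9.070e+02  5.100e-02  1.070e-01]
 [ 1.150e+01 -2.980e-01  9.480e+02  5.300e-02  1.070e-01]
 [ 1.155e+01 -2.920e-01  9.090e+02  5.200e-02  1.070e-01]
 [ 1.160e+01 -2.660e-01  8.220e+02  4.800e-02  1.050e-01]
 [ 1.165e+01 -2.230e-01  7.110e+02  4.300e-02  1.030e-01]
 [ 1.170e+01 -7.100e-02  7.680e+02  7.400e-02  9.800e-02]
 [ 1.175e+01  8.000e-03  8.330e+02  7.400e-02  9.400e-02]]
(np.float64(11.75), array([0.01223171, 0.3100543 , 0.00092817]), np.float64(0.01940288310166993))
 11.8 [ 2.000e-04 -2.801e-01  3.246e-01] [0.2 1.4 5.4] 0.20328534703781703
```

View pics/grip.png

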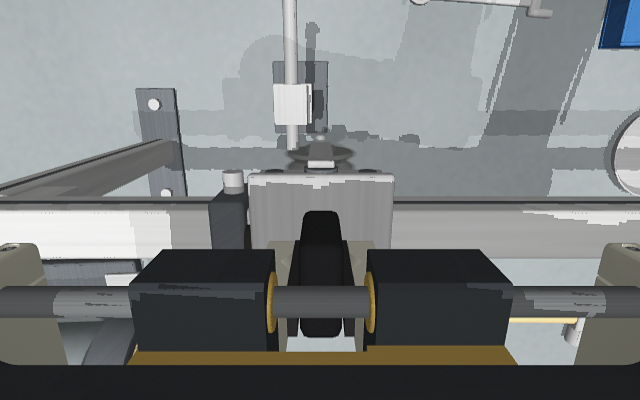

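The view shows the pulley through the gap at about (320,155), beneath the trolley plate, and the swing signal is clean. I'll make a slow long move first, then cancel the swing with a timed step.

```bash
cat >> h.py <<'E'
def sfit(o,wmin=.066):
    k=np.isfinite(o[:,1])&(o[:,3]>wmin)
    q=o[k].copy();q[:,1]=np.arcsin(np.tan(q[:,1])*(.3-q[:,4])/.225)
    t0,s,r=fit(q);amp=np.hypot(s[0],s[1]);tp=t0+np.arctan2(s[1],s[0])/W0  # a time of max +angle
    print("n",k.sum(),"amp",amp,"tpeak",tp,"off",s[2],"res",r);return amp,tp,s[2]
E
python3 - <<'E'
from h import *
t=robot.read_t();robot.servo_line(W(0,.116,.3246),R,speed=.15);print(t,robot.read_t(),rail(robot.read_position()))
o,p=angle(30);print(np.round(o[:12],3));sfit(o);print(robot.read_t(),rail(robot.read_position()))
np.save("o1.npy",o)
E
```

```text
11.8 14.5917 [1.72574173e-04 1.15612965e-01 3.24572243e-01]
[[ 1.4592e+01 -6.9000e-02  8.2100e+02  7.4000e-02  9.6000e-02]
 [ 1.4642e+01  9.0000e-03  8.4200e+02  7.3000e-02  9.4000e-02]
 [ 1.4692e+01  8.5000e-02  7.9500e+02  7.4000e-02  9.8000e-02]
 [ 1.4742e+01  2.3200e-01  7.6400e+02  4.3000e-02  1.0300e-01]
 [ 1.4792e+01  2.6600e-01  8.6500e+02  4.9000e-02  1.0500e-01]
 [ 1.4842e+01  2.8700e-01  9.2600e+02  5.1000e-02  1.0600e-01]
 [ 1.4892e+01  2.9100e-01  9.4600e+02  5.2000e-02  1.0600e-01]
 [ 1.4942e+01  2.7400e-01  8.8800e+02  5.0000e-02  1.0500e-01]
 [ 1.4992e+01  2.4600e-01  7.8500e+02  4.4000e-02  1.0400e-01]
 [ 1.5042e+01  1.1000e-01  7.7100e+02  7.2000e-02  9.9000e-02]
 [ 1.5092e+01  3.3000e-02  8.5000e+02  7.4000e-02  9.5000e-02]
 [ 1.5142e+01 -4.4000e-02  8.4200e+02  7.4000e-02  9.5000e-02]]
n 12 amp 0.2168138881032045 tpeak 15.831196635411702 off -0.0010846145845631301 res 0.0014833166047899275
16.0917 [1.48299740e-04 1.15988991e-01 3.24560669e-01]
```

Run:
```python
from h import *
robot.dwell(16.557-robot.read_t())
t=robot.read_t();robot.servo_line(W(0,.1732,.3246),R,speed=.143);print(t,robot.read_t(),rail(robot.read_position()))
o,p=angle(26);print(np.round(o[:20,:4],3));sfit(o);print(robot.read_t(),rail(robot.read_position()))
```

```text
16.5583 17.1083 [1.77391157e-04 1.74492882e-01 3.24556395e-01]
[[ 1.7108e+01  4.3000e-02  8.5000e+02  7.4000e-02]
 [ 1.7158e+01  4.0000e-02  8.5300e+02  7.4000e-02]
 [ 1.7208e+01  3.4000e-02  8.5200e+02  7.3000e-02]
 [ 1.7258e+01  2.2000e-02  8.5200e+02  7.4000e-02]
 [ 1.7308e+01  8.0000e-03  8.4700e+02  7.4000e-02]
 [ 1.7358e+01 -6.0000e-03  8.5100e+02  7.4000e-02]
 [ 1.7408e+01 -2.1000e-02  8.4600e+02  7.4000e-02]
 [ 1.7458e+01 -3.5000e-02  8.5700e+02  7.4000e-02]
 [ 1.7508e+01 -4.3000e-02  8.4000e+02  7.3000e-02]
 [ 1.7558e+01 -4.9000e-02  8.4700e+02  7.3000e-02]
 [ 1.7608e+01 -4.8000e-02  8.4300e+02  7.4000e-02]
 [ 1.7658e+01 -4.3000e-02  8.3700e+02  7.3000e-02]
 [ 1.7708e+01 -3.4000e-02  8.5500e+02  7.4000e-02]
 [ 1.7758e+01 -2.1000e-02  8.4700e+02  7.3000e-02]
 [ 1.7808e+01 -6.0000e-03  8.4700e+02  7.4000e-02]
 [ 1.7858e+01  9.0000e-03  8.4800e+02  7.4000e-02]
 [ 1.7908e+01  2.3000e-02  8.5100e+02  7.3000e-02]
 [ 1.7958e+01  3.4000e-02  8.5100e+02  7.4000e-02]
 [ 1.8008e+01  4.2000e-02  8.5800e+02  7.4000e-02]
 [ 1.8058e+01  4.5000e-02  8.4400e+02  7.4000e-02]]
n 26 amp 0.04259558582620687 tpeak 18.0602191252632 off -0.0021021202986936226 res 0.0004750859034905876
18.4083 [1.65354564e-04 1.73652099e-01 3.24546477e-01]
```

Run:
```python
from h import *
y0=rail(robot.read_position())[1]
for ts,y in((18.910,y0+.0052),(19.388,y0+.0004)):
    robot.dwell(ts-robot.read_t());robot.servo_line(W(0,y,.3246),R,speed=.025);print(robot.read_t())
o,p=angle(22);sfit(o);print(robot.read_t(),rail(robot.read_position()))
robot.move_gripper(.5);print(robot.read_t(),robot.read_force())
p_=robot.read_position();robot.servo_line([p_[0],p_[1],.42],R,speed=.15)
a=W(-.05,.174,.46);robot.servo_line(a,R,speed=.15)
p,P=wrist("end");np.savez("end.npz",p=p,P=P);p,d=robot.grab_frame("side");cv2.imwrite("pics/side1.png",p[:,:,::-1])
P=rail(P)
def ext(m): q=P[m];return m.sum(),np.round(q.min(0),4),np.round(q.max(0),4)
print("plate",ext((abs(P[...,2]-.313)<.004)&(abs(P[...,0])<.05)&(abs(P[...,1]-.174)<.06)))
print("pan",ext((P[...,2]>.010)&(P[...,2]<.024)&(abs(P[...,0])<.08)&(abs(P[...,1]-.174)<.1)))
print("pulley",ext((P[...,2]>.03)&(P[...,2]<.12)&(abs(P[...,0])<.022)&(abs(P[...,1]-.174)<.1)))
a=cv2.imread("pics/end.png");b=cv2.imread("pics/side1.png")
cv2.imwrite("pics/both1.png",cv2.resize(np.vstack([a,b]),(480,600)));print(robot.read_t())
```

```text
19.2833
19.7333
n 22 amp 0.008768616076068792 tpeak 20.82837461906782 off -0.0017523857241489387 res 0.00032466768907085083
20.8333 [1.50625545e-04 1.74019583e-01 3.24550392e-01]
21.5083 [ 0.70207925  0.42603103 -0.26277654]
plate (np.int64(4904), array([-0.0449,  0.1368,  0.309 ]), array([0.038 , 0.2108, 0.3159]))
pan (np.int64(653), array([-0.0638,  0.1103,  0.01  ]), array([0.0398, 0.2375, 0.0215]))
pulley (np.int64(798), array([-0.0181,  0.1352,  0.0453]), array([0.0108, 0.2144, 0.1151]))
22.9667
```

View pics/both1.png

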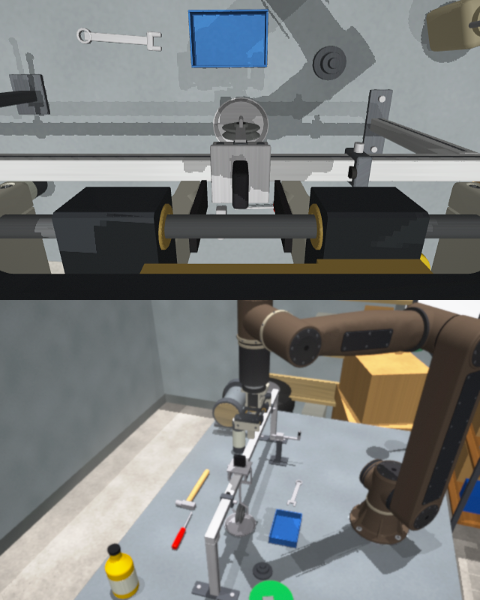

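The pulley hangs over the pan (wrist view, pulley at (240,128)). Pan and pulley centres both measure about y = 0.174 along the rail. The residual swing is about 0.009 rad and the gripper is clear, so I'm handing in.

```bash
python3 -c "
from rig import robot
robot.dwell(.3);print(robot.read_t(),robot.read_force());robot.job_done();print(robot.read_t())"
```

```text
23.2667 [ 0.47010769 -0.64161101  0.20620573]
the job is handed in; nothing more can be done
the job is handed in; nothing more can be done
```

I drew the bolt, moved the pulley over the pan, let go, and handed the job in at about 23.3 s of the 43 s allowed; no verdict was reported.

- **Bolt:** I pulled it about 47 mm. A wrist-camera look afterwards put the pin at 160 mm before the rail line, from 113 mm at the start.
- **Swing:** After a slow move the swing was about 0.22 rad. One timed step of 57 mm cut it to 0.043 rad, and a small pair of back-and-forth steps cut it to 0.009 rad. I measured that last value just before letting go and did not measure it again afterwards.
- **Position:** After release, the trolley plate, pulley and pan were all centred at about 174 to 175 mm along the rail from its middle, so they agree to about 1 mm (the limit is 25 mm). Across the rail, the pan centre measured within 1 mm of the rail line. The pulley was half hidden in that direction, so I did not measure it.
- **Contact:** The gripper was withdrawn about 10 cm above the grip block. The wrist force reading was below 1 N at hand-in.
- **Bystanders:** I checked these by eye only. The tray, wrench, hub, hammer and screwdriver look unmoved in the last pictures. I did not compare the spray can specifically.

No check failed. My first large-angle swing readings came out too high (about 0.30 rad) because the pulley was partly hidden, so I used only the frames that showed nearly its full width.

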